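# Load the two label unwinders

## Robot

A 7-joint arm with a two-finger parallel gripper is mounted at the origin on the work surface. World frame = base frame: x ahead of the robot, y to its left, z up, the work surface at z = 0. Lengths are in mm, angles in degrees, forces in N, time in s.
With the tool pointing down it reaches from about 425 to 950 mm from the base axis. Payload 4.7 kg.
Tool frame: the origin (TCP) lies at the very end of the fingers, on their centre line; the grasp point (between the pads) lies 19 mm behind it; x points along the fingers, z is the direction in which the jaws open and shut, and the axes are right-handed (so a half turn about x gives the same grasp; the last joint's range is limited). The gripper opens to 87 mm and grips with 3 to 60 N. Pads are 19 mm wide; open, the fingers measure 117 mm over their backs; the gripper's body (75 mm by 190 mm) begins 51 mm behind the grasp point.
Start: joints at [-64.853, 26.849, -2.785, 87.806, 1.381, 65.374, -4.715], TCP at [304.338, 602.518, 222.573] pointing down, gripper open.
Joint ranges: [-148.3, 148.3], [-19.14, 114.17], [-79.39, 73.82], [5.75, 140.21], [-59.74, 239.74], [12.07, 113.84], [-152.46, 152.46]. Speed limits (degrees/s): [147.25, 147.25, 180, 180, 180, 180, 180].

## Interface

Orientations are given as [roll, pitch, yaw] about the fixed x, y, z axes, in that order (R = Rz(yaw) Ry(pitch) Rx(roll)).
In Python, from station import r, get_image, calibration gives the robot as it stands.
- The arm moves only by the tool drive_tool, never from a script. Its arguments are lists of equal length, an entry for each row: "linear": the shift along the tool's x, y, z in m, a list of three; "delta_rot": the turn, a rotation vector about the tool's x, y, z in degrees, a list of three. A call has 1 to 5 rows; each row shifts and turns the commanded pose from where the row before left it, along the tool's axes as they then stand; what a row does not reach is not made up. A row lasts 1/8 s, in which the tool goes at most 62.5 mm and 10.7 degrees, less where a joint would pass 70% of its speed; a pose out of reach is approached as far as the arm can. A call is refused whole if a number of a shift passes 0.0625 or a number of a turn 10.7, either way. A call with a gripper value outside its range is refused whole. "gripper" is the closure, from 0 (fully open) to 1 (shut), set as the call begins (left out, the last holds). The fingers move at their own pace and stop on an object; "grip_force" is the grip in N (left out, the last holds). Time passes only in rows, so rows that do not move let the fingers close. It gives the time, the measured TCP pose, the force and the opening at its end, in the units of the state.
- r.state(): the state, without advancing time (a new reading comes with each control period).
- get_image(name): name is "side" or "top" or "wrist"; returns the picture (480x640x3 uint8, red, green, blue); there is no depth.
- calibration(name): a dict with "fx", "fy", "cx", "cy" (pixels), "R" (3x3) and "t" (3): a world point X has camera coordinates R X + t. Camera axes: x right, y down, z forward; pixel columns grow to the right and rows downward; lengths in mm; the calibration is good to about 2 mm. The wrist camera is an equidistant fisheye: a pixel r from the principal point sees the ray r / f radians off the axis. A picture is of the moment at which its call begins: read the wrist's pose just before it. calibration takes no time and is no camera call; for the wrist camera it gives the pose at the moment of the call.
- r.job_done(): hands the job in, once; it reports no verdict.
The state is a dict: "clock": time; "joint_positions": joint angles; "dq": joint speeds; "joint_efforts": joint torques, N m; "eef_pos": TCP position; "ee_rot": TCP orientation; "contact_force": force on the tool from outside, world axes, zero at the start; "ft_torque": the same for the moment, N m; "grip_width": finger opening in mm.
Only numpy, scipy, OpenCV 4.12 (cv2) and the standard library are available. Lean on these libraries where they do the work, as an engineer would, in place of code of your own. Each camera call takes 0.05 s, during which the arm holds its last target. There are 200 camera calls.

## Task

Load both label unwinders: put the large label roll on the large unwinder (wide platter, tall spindle) and the small label roll on the small one, each lying flat on its platter, then slip the keeper with the large flange over the spindle on top of the large roll and the keeper with the small flange on top of the small roll, flange down. Lower everything over the spindles rather than dropping it, and leave the tape roll and the empty core where they are.

Things in the scene. Friction and masses are not known exactly. Their poses are not given: they have to be found in the camera images.
- large_roll_mid (a point): Large label roll: white paper, diameter 62 mm, height 48 mm, about 0.12 kg. Loose, standing on end, axis vertical, open bore 28 mm right through (brown cardboard core, 3 mm wall, set flush in the white paper). Point: on the axis, half-way up; z axis = the roll's axis.
- small_roll_mid (a point): Small label roll: white paper, diameter 46 mm, height 28 mm, about 0.05 kg. Loose, standing on end, axis vertical, open bore 28 mm right through (brown cardboard core, 3 mm wall, set flush in the white paper). Point: on the axis, half-way up; z axis = the roll's axis.
- large_keeper_mid (a point): Keeper with the large flange, flange diameter 60 mm, 0.05 kg. Loose grey plastic keeper lying flange down: flange 6 mm thick at the bottom, above it a round hub 36 mm in diameter and 30 mm tall to grasp (36 mm high in all); open bore 28 mm right through. Point: on the axis, half-way up (18 mm above the underside); z axis = its axis, pointing from flange to hub.
- small_keeper_mid (a point): Keeper with the small flange, flange diameter 45 mm, 0.035 kg. Loose grey plastic keeper lying flange down: flange 6 mm thick at the bottom, above it a round hub 36 mm in diameter and 30 mm tall to grasp (36 mm high in all); open bore 28 mm right through. Point: on the axis, half-way up (18 mm above the underside); z axis = its axis, pointing from flange to hub.
- large_unwinder: Large unwinder: platter diameter 90 mm, spindle top 82 mm above the table. Fixed grey plinth 110 mm wide (y) and 10 mm high, reaching from 55 mm behind (+x) the spindle to 115 mm in front (-x), with a low black control pod on its front part (79 to 113 mm in front of the spindle, top 22 mm). On it a flat aluminium platter, top 14 mm above the table, and an upright steel spindle of 12 mm diameter. Origin: on the spindle's axis at table height; z axis up along the spindle. 
- small_unwinder: Small unwinder: platter diameter 64 mm, spindle top 62 mm above the table. Fixed grey plinth 110 mm wide (y) and 10 mm high, reaching from 55 mm behind (+x) the spindle to 115 mm in front (-x), with a low black control pod on its front part (79 to 113 mm in front of the spindle, top 22 mm). On it a flat aluminium platter, top 14 mm above the table, and an upright steel spindle of 12 mm diameter. Origin: on the spindle's axis at table height; z axis up along the spindle. 
- tape_roll_mid (a point): Bystander: roll of clear amber tape lying flat, diameter 70 mm, height 22 mm, wide bore 50 mm, loose. Point: its centre, half-way up.
- empty_core_mid (a point): Bystander: empty brown cardboard core standing upright, diameter 34 mm, height 50 mm, loose. Point: its centre, half-way up.
Not all that is in view belongs to the job. Leave any green look-alike of the part that bears small_keeper_mid alone.

How it is judged (in metres and radians):
At the end, for the whole second after the job is handed in: On each unwinder: its own roll flat on the platter (height within 4 mm) and on top of that its own keeper, flange down on the roll (height within 4 mm), both around the spindle (axes within 12 mm), upright within 0.08 rad, at rest and released (horizontal distance between each of large_roll_mid, large_keeper_mid and large_unwinder below 0.012 m and z of large_roll_mid in the frame of large_unwinder between 0.034 and 0.042 m and angle between each of large_roll_mid, large_keeper_mid, small_roll_mid, small_keeper_mid's own z axis and vertical below 0.08 rad and linear speed of each of large_roll, large_keeper, small_roll, small_keeper below 0.02 m/s and z of large_keeper_mid in the frame of large_unwinder between 0.076 and 0.084 m and horizontal distance between each of small_roll_mid, small_keeper_mid and small_unwinder below 0.012 m and z of small_roll_mid in the frame of small_unwinder between 0.024 and 0.032 m and z of small_keeper_mid in the frame of small_unwinder between 0.056 and 0.064 m); the robot touches nothing.
It fails at once if a roll or keeper is dropped down a spindle (falls freely more than about 25 mm) instead of being lowered (((horizontal distance between large_roll_mid and large_unwinder below 0.03 m or horizontal distance between large_roll_mid and small_unwinder below 0.03 m) and linear speed of large_roll above 0.7 m/s and contact force between the fingers and large_roll below 0.05 N) or ((horizontal distance between large_keeper_mid and large_unwinder below 0.03 m or horizontal distance between large_keeper_mid and small_unwinder below 0.03 m) and linear speed of large_keeper above 0.7 m/s and contact force between the fingers and large_keeper below 0.05 N) or ((horizontal distance between small_roll_mid and large_unwinder below 0.03 m or horizontal distance between small_roll_mid and small_unwinder below 0.03 m) and linear speed of small_roll above 0.7 m/s and contact force between the fingers and small_roll below 0.05 N) or ((horizontal distance between small_keeper_mid and large_unwinder below 0.03 m or horizontal distance between small_keeper_mid and small_unwinder below 0.03 m) and linear speed of small_keeper above 0.7 m/s and contact force between the fingers and small_keeper below 0.05 N)).
It fails at once if the tape roll or the empty core is moved by more than 30 mm (distance of any of tape_roll_mid, empty_core_mid from where it was at the start of the episode above 0.03 m).
It also fails if it takes over 112 s, if anything falls off the work surface, if the arm or the gripper's body presses on something with over 40 N, if the wrist force passes 120 N, or if a joint passes its speed limit or range.

## Working session

There is one attempt and no reset: what is moved stays moved. The work goes in short steps, Python scripts to look and compute and a tool call to move; the robot and the scene stay as the last step left them, time stands still between calls to the robot, and variables do not carry over. Pictures are saved under pics/ and viewed, on a budget of 14 in all, crops included, one or two more only if the job needs it, and the job is handed in when it is done.

Besides the shell and the picture viewer there is one more tool, called after "Emit:" by a JSON object that holds its "api" and its "payload", one argument or row to a line. drive_tool: Moves the arm, as the interface text tells. Its arguments: {"type":"object","properties":{"linear":{"type":"array"},"delta_rot":{"type":"array"},"gripper":{"type":"number"},"grip_force":{"type":"number"}},"required":["linear","delta_rot"]}

```bash
ls; mkdir -p pics
python3 - <<'E'
from station import r,get_image,calibration
import cv2,numpy as np
print(r.state())
for n in ("top","side"):
    cv2.imwrite(f"pics/{n}0.png",get_image(n)[:,:,::-1])
for n in ("top","side","wrist"):
    c=calibration(n);print(n,{k:np.round(v,3).tolist() for k,v in c.items()})
E
```

```text
pics
{'clock': 0.0, 'joint_positions': array([-64.85223856,  26.89961869,  -2.78475172,  87.87619725,
         1.38353249,  65.37490966,  -4.71394802]), 'dq': array([ 0.09208301,  0.02526628,  0.03250047,  0.03394514, -0.00978628,
       -0.00311752,  0.00799659]), 'joint_efforts': array([-2.60293240e-05, -5.07983100e+01, -8.11083382e-02, -2.36156827e+01,
       -6.13685022e-02,  3.80728429e-02,  1.92239536e-04]), 'eef_pos': array([304.09927105, 601.92054503, 221.45399585]), 'ee_rot': array([-176.75616388,   89.88292292, -113.55487673]), 'contact_force': array([ 0.31102587, -0.12442219,  0.41214939]), 'ft_torque': array([-0.01605226,  0.00898637,  0.02149894]), 'grip_width': 87.02900697997563}
top {'fx': 441.792, 'fy': 441.792, 'cx': 321.519, 'cy': 237.31, 'R': [[-0.007, -1.0, 0.018], [-0.98, 0.003, -0.197], [0.196, -0.019, -0.98]], 't': [1.229, 530.173, 708.884]}
side {'fx': 563.353, 'fy': 563.353, 'cx': 320.197, 'cy': 236.73, 'R': [[0.942, -0.335, -0.013], [-0.202, -0.537, -0.819], [0.267, 0.774, -0.574]], 't': [-485.557, 139.275, 864.168]}
wrist {'fx': 371.648, 'fy': 371.648, 'cx': 321.879, 'cy': 239.55, 'R': [[0.451, 0.893, -0.002], [0.853, -0.43, 0.297], [0.264, -0.136, -0.955]], 't': [-673.005, -35.352, 390.847]}
```

View pics/top0.png

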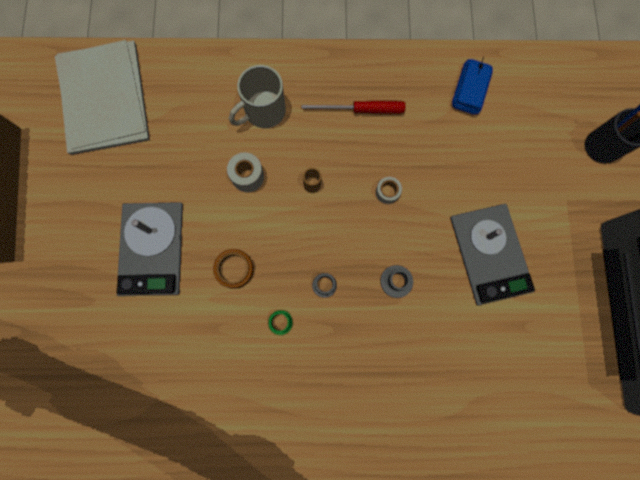

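View pics/side0.png

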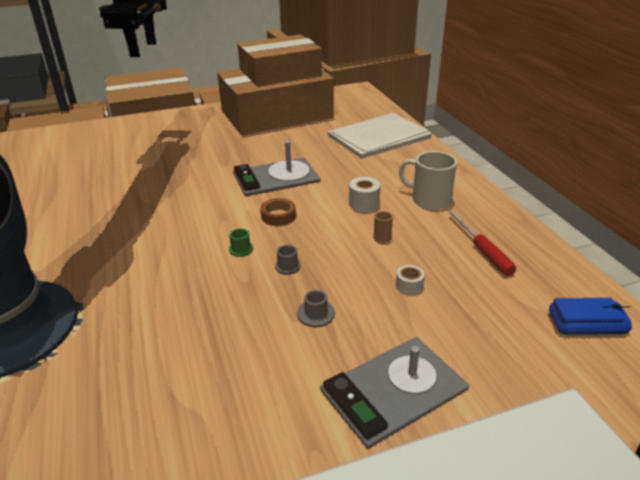

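The top view shows the large unwinder platter at about (150,231) and the small one at (489,237). The large roll is at (244,168), the small roll at (389,188), the large keeper at (397,281) and the small keeper at (324,285). The tape is at (233,268), the core at (312,180) and the green look-alike at (280,322). The side view agrees.

```bash
cat > h.py <<'E'
import numpy as np,cv2
from station import r,get_image,calibration
def ray(c,px,fish=False):
    u=np.array([(px[0]-c["cx"])/c["fx"],(px[1]-c["cy"])/c["fy"]])
    if fish:
        t=np.linalg.norm(u); d=np.r_[u/t*np.sin(t),np.cos(t)] if t>1e-9 else np.array([0,0,1.])
    else: d=np.r_[u,1]
    R=np.array(c["R"]); t=np.array(c["t"])
    return -R.T@t, R.T@d
def onplane(c,px,z,fish=False):
    o,d=ray(c,px,fish); return o+d*(z-o[2])/d[2]
def proj(c,X,fish=False):
    p=np.array(c["R"])@X+np.array(c["t"])
    if fish:
        a=np.arctan2(np.hypot(*p[:2]),p[2]); u=p[:2]/np.hypot(*p[:2])*a
    else: u=p[:2]/p[2]
    return u*c["fx"]+[c["cx"],c["cy"]]
E
python3 - <<'E'
from h import *
im=cv2.imread("pics/top0.png");c=calibration("top");hsv=cv2.cvtColor(im,cv2.COLOR_BGR2HSV)
S,V=hsv[:,:,1],hsv[:,:,2]
def blobs(name,m,box,z):
    x0,y0,x1,y1=box; k=np.zeros_like(S); k[y0:y1,x0:x1]=(m[y0:y1,x0:x1]*255)
    cs,_=cv2.findContours(k,cv2.RETR_EXTERNAL,cv2.CHAIN_APPROX_NONE)
    q=max(cs,key=cv2.contourArea); e=cv2.fitEllipse(q)
    d=(onplane(c,(e[0][0]+e[1][1]/2,e[0][1]),z)-onplane(c,(e[0][0]-e[1][1]/2,e[0][1]),z))
    print(name,np.round(e,1).tolist() if 0 else (np.round(e[0],1),np.round(e[1],1)),"world",onplane(c,e[0],z).round(1),"diam",np.linalg.norm(d).round(1))
W=(S<60)&(V>150)
blobs("Lplat",W,(110,195,190,265),14)
blobs("Splat",W,(455,210,525,265),14)
blobs("Lroll",(S<60)&(V>140),(215,140,275,200),48)
blobs("Sroll",(S<60)&(V>140),(370,165,410,210),28)
G=(S<80)
blobs("Lkeep",G,(372,255,422,305),6)
blobs("Skeep",G,(305,265,345,305),6)
B=(S>100)&(V<110)
blobs("tape",(hsv[:,:,1]>150),(205,240,262,296),11)
for n,p,z in(("core",(312,175),50),("green",(280,322),18)): print(n,onplane(c,p,z).round(0))
# V stats
for p in((244,180),(235,160),(389,200),(397,292),(150,215)):print(p,hsv[p[1],p[0]])
E
```

```text
Traceback (most recent call last):
cv2.error: OpenCV(4.12.0) /io/opencv/modules/imgproc/src/shapedescr.cpp:361: error: (-201:Incorrect size of input array) There should be at least 5 points to fit the ellipse in function 'fitEllipseNoDirect'
```

```bash
cat > m.py <<'E'
from h import *
im=cv2.imread("pics/top0.png");c=calibration("top");hsv=cv2.cvtColor(im,cv2.COLOR_BGR2HSV)
S,V=hsv[:,:,1],hsv[:,:,2]
for p in((244,180),(233,160),(389,200),(397,292),(383,281),(140,220),(130,250),(200,200),(233,250)):print(p,hsv[p[1],p[0]])
def blobs(name,m,box,z):
    x0,y0,x1,y1=box; k=np.zeros_like(S); k[y0:y1,x0:x1]=(m[y0:y1,x0:x1]*255)
    cs,_=cv2.findContours(k,cv2.RETR_EXTERNAL,cv2.CHAIN_APPROX_NONE)
    q=max(cs,key=len)
    if len(q)<6: print(name,"none");return
    e=cv2.fitEllipse(q)
    d=(onplane(c,(e[0][0]+e[1][1]/2,e[0][1]),z)-onplane(c,(e[0][0]-e[1][1]/2,e[0][1]),z))
    print(name,np.round(e[0],1),np.round(e[1],1),"world",onplane(c,e[0],z).round(1),"diam",np.linalg.norm(d).round(1))
W=(S<60)&(V>130)
blobs("Lplat",W,(110,195,190,265),14)
blobs("Splat",W,(455,210,525,265),14)
blobs("Lroll",(S<80)&(V>120),(215,140,275,200),48)
blobs("Sroll",(S<80)&(V>120),(370,165,410,210),28)
G=(S<80)
blobs("Lkeep",G,(372,255,422,305),6)
blobs("Skeep",G,(305,265,345,305),6)
blobs("tape",(hsv[:,:,1]>170),(205,240,262,296),11)
for n,p,z in(("core",(312,175),50),("green",(280,322),18)): print(n,onplane(c,p,z).round(0))
E
python3 m.py
```

```text
(244, 180) [ 39  31 140]
(233, 160) [ 43  22 141]
(389, 200) [27 31 91]
(397, 292) [53 12 85]
(383, 281) [90  3 84]
(140, 220) [ 98  15 135]
(130, 250) [53 12 87]
(200, 200) [ 17 139 136]
(233, 250) [ 14 208 108]
Lplat [148.9 230.9] [45.4 49.5] world [550.7 309.2  14. ] diam 88.8
Splat [488.1 236.8] [29.9 33.5] world [ 537.8 -306.7   14. ] diam 61.6
Lroll [243.5 167.9] [30.9 33.4] world [658.  136.7  48. ] diam 59.4
Sroll [389.4 187.8] [21.8 23.6] world [ 627.  -126.7   28. ] diam 43.3
Lkeep [396.4 281.1] [31.1 32. ] world [ 458.6 -136.8    6. ] diam 57.8
Skeep [324.1 284.8] [22.8 23.6] world [452.6  -6.4   6. ] diam 42.2
tape [233.  268.2] [38.1 39.6] world [482.8 156.4  11. ] diam 70.6
core [644.  15.  50.]
green [388.  71.  18.]
```

```bash
cat >> h.py <<'E'
from scipy.spatial.transform import Rotation as Ro
def pose():
    s=r.state(); return np.array(s["eef_pos"]),Ro.from_euler("xyz",s["ee_rot"],degrees=True),s
def go(target,zdir=None):
    """tool-frame shift (mm) to the target, turn to point down with tool z along zdir"""
    p,R,s=pose(); print("tcp",p.round(1),"t",s["clock"],"q",np.round(s["joint_positions"]),"w",round(s["grip_width"],1))
    print("shift mm",R.inv().apply(np.array(target)-p).round(1),"dist",np.linalg.norm(target-p).round())
    if zdir is not None:
        x=np.array([0,0,-1.]);z=np.array(zdir,float);T=Ro.from_matrix(np.c_[x,np.cross(z,x),z])
        print("turn",(R.inv()*T).as_rotvec(degrees=True).round(2)," after-turn shift",T.inv().apply(np.array(target)-p).round(1))
E
python3 - <<'E'
from h import *
p,R,s=pose();print(R.as_matrix().round(3))
go([656,137,200],[0,1,0]);go([656,137,200],[0,-1,0])
c=calibration("side");print("side px")
for n,X in dict(Lp=(551,309,14),Sp=(538,-307,14),LR=(657,137,48),SR=(627,-127,28),LK=(457,-137,36),SK=(452,-6,36)).items():print(n,proj(c,np.array(X,float)).round())
c=calibration("top");print("mug rim",onplane(c,(261,80),85).round(),onplane(c,(265,120),0).round(), onplane(c,(235,118),40).round())
E
```

```text
[[-0.001 -0.893  0.451]
 [-0.002  0.451  0.893]
 [-1.    -0.    -0.002]]
tcp [304.1 602.  221.6] t 0.1 q [-65.  27.  -3.  88.   1.  65.  -5.] w 87.3
shift mm [  22.1 -523.8 -256.4] dist 584.0
turn [-2.68e+01 -1.00e-01 -2.00e-02]  after-turn shift [  21.6 -351.9 -465. ]
tcp [304.1 602.  221.6] t 0.1 q [-65.  27.  -3.  88.   1.  65.  -5.] w 87.3
shift mm [  22.1 -523.8 -256.4] dist 584.0
turn [ 1.532e+02 -3.000e-02  1.400e-01]  after-turn shift [ 21.6 351.9 465. ]
side px
Lp [288. 169.]
Sp [412. 373.]
LR [364. 183.]
SR [411. 272.]
LK [314. 296.]
SK [286. 250.]
mug rim [808. 104.  85.] [774. 106.   0.] [758. 156.  40.]
```

Emit:
{"api": "drive_tool", "payload": {
  "linear": [
    [0,0,0],
    [0,0,0],
    [0,0,0]
  ],
  "delta_rot": [
    [-8.93,0,0],
    [-8.93,0,0],
    [-8.94,0,0]
  ],
  "gripper": 0,
  "grip_force": 20
}}

```text
clock: 0.48
eef_pos: [304.2, 602.2, 221.9]
ee_rot: [155.7, 89.9, -114.0]
contact_force: [-0.5, 0.1, 0.1]
grip_width: 86.7
```

Emit:
{"api": "drive_tool", "payload": {
  "linear": [
    [0.002,-0.035,-0.0465],
    [0.002,-0.035,-0.0465],
    [0.002,-0.035,-0.0465],
    [0.002,-0.035,-0.0465],
    [0.002,-0.035,-0.0465]
  ],
  "delta_rot": [
    [0,0,0],
    [0,0,0],
    [0,0,0],
    [0,0,0],
    [0,0,0]
  ]
}}

```text
clock: 1.1
eef_pos: [480.1, 368.2, 212.2]
ee_rot: [126.0, 90.0, -144.0]
contact_force: [0.7, -0.4, -1.1]
grip_width: 86.8
```

Emit:
{"api": "drive_tool", "payload": {
  "linear": [
    [0.002,-0.035,-0.0465],
    [0.002,-0.035,-0.0465],
    [0.002,-0.035,-0.0465],
    [0.002,-0.035,-0.0465],
    [0.002,-0.035,-0.0465]
  ],
  "delta_rot": [
    [0,0,0],
    [0,0,0],
    [0,0,0],
    [0,0,0],
    [0,0,0]
  ]
}}

```text
clock: 1.72
eef_pos: [655.0, 135.9, 202.1]
ee_rot: [85.3, 90.0, 175.3]
contact_force: [0.1, 0.6, -0.2]
grip_width: 87.1
```

Tracking is accurate. I'll take a close look with the wrist camera.

Run:
```python
from h import *
import json
c=calibration("wrist");go([656,137,20],[0,1,0])
im=get_image("wrist")[:,:,::-1];cv2.imwrite("pics/w1.png",im)
for X in((656,137,48),(656,137,0),(551,309,14),(627,-127,28)):print(X,proj(c,np.array(X,float),True).round())
json.dump({k:np.array(v).tolist() for k,v in c.items()},open("w1.json","w"))
```

```text
tcp [655.  135.9 202.1] t 1.725 q [-16.  27.   1.  90.  -0.  63.  75.] w 87.1
shift mm [182.1  -1.1   1. ] dist 182.0
turn [ 0.01  0.   -0.04]  after-turn shift [182.1  -1.    1.1]
(656, 137, 48) [324. 224.]
(656, 137, 0) [324. 212.]
(551, 309, 14) [497. 115.]
(627, -127, 28) [ 77. 196.]
```

View pics/w1.png

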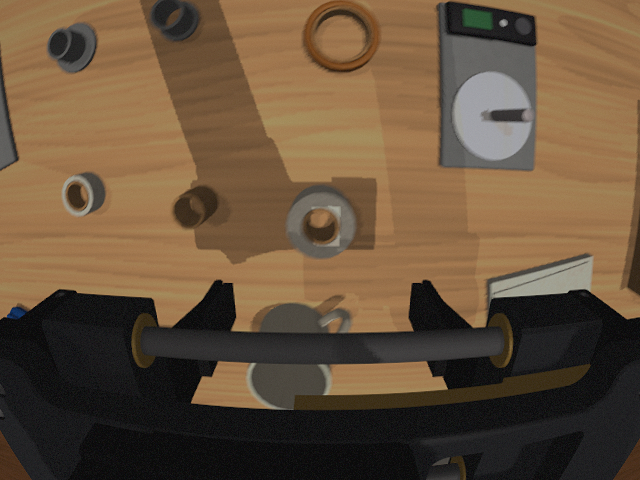

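The wrist view shows the roll bore at about (322,224), where (324,224) was predicted, and the platter at about (493,116), where (497,115) was predicted. I'll refine the positions from this image.

Run:
```python
from h import *
import json
c=json.load(open("w1.json"));im=cv2.imread("pics/w1.png");hsv=cv2.cvtColor(im,cv2.COLOR_BGR2HSV);S,V=hsv[:,:,1],hsv[:,:,2]
print(hsv[130,470],hsv[224,295],hsv[160,480],hsv[195,70])
def fit(n,m,b,z,big=True):
    x0,y0,x1,y1=b;k=np.zeros_like(S);k[y0:y1,x0:x1]=m[y0:y1,x0:x1]*255
    q=max(cv2.findContours(k,0,1)[0],key=cv2.contourArea)[:,0]
    P=np.array([onplane(c,p,z,True)[:2] for p in q]);(a,b_),rad=cv2.minEnclosingCircle(P.astype(np.float32))
    A=np.c_[2*P,np.ones(len(P))];s=np.linalg.lstsq(A,(P**2).sum(1),rcond=None)[0]
    print(n,"lsq",s[:2].round(1),"D",2*np.sqrt(s[2]+s[:2]@s[:2]).round(1),"enc",round(a,1),round(b_,1),round(2*rad,1))
fit("Lplat",(S<60)&(V>125),(440,60,545,172),14)
fit("Lroll",(S<60),(280,180,362,264),48)
fit("Sroll",(S<60)&(V>120),(60,172,108,218),28)
fit("tape",(S>185),(290,0,392,76),11)
```

```text
[110   9 168] [ 18  39 117] [ 15  14 107] [ 14 110  58]
Lplat lsq [552.  305.7] D 89.0 enc 552.3 306.3 90.9
Lroll lsq [654.6 134.1] D 61.4 enc 654.1 134.3 65.5
Sroll lsq [ 626.9 -127. ] D 43.0 enc 627.0 -126.8 44.5
tape lsq [480.8 154.3] D 67.2 enc 482.0 144.6 68.8
```

Emit:
{"api": "drive_tool", "payload": {
  "linear": [
    [0.055,0,0],
    [0.055,0,0],
    [0.055,0,0],
    [0.019,0,0],
    [0,0,0]
  ],
  "delta_rot": [
    [0,0,0],
    [0,0,0],
    [0,0,0],
    [0,0,0],
    [0,0,0]
  ]
}}

```text
clock: 2.4
eef_pos: [653.8, 137.5, 17.8]
ee_rot: [102.4, 89.9, -167.6]
contact_force: [-1.0, 0.2, 0.9]
grip_width: 86.8
```

Emit:
{"api": "drive_tool", "payload": {
  "linear": [
    [0,0,0],
    [0,0,0],
    [0,0,0],
    [0,0,0],
    [0,0,0]
  ],
  "delta_rot": [
    [0,0,0],
    [0,0,0],
    [0,0,0],
    [0,0,0],
    [0,0,0]
  ],
  "gripper": 1,
  "grip_force": 20
}}

```text
clock: 3.02
eef_pos: [655.0, 137.4, 19.8]
ee_rot: [-82.3, 89.9, 7.7]
contact_force: [-1.1, -0.5, 5.6]
grip_width: 60.7
```

Emit:
{"api": "drive_tool", "payload": {
  "linear": [
    [-0.01,0,0],
    [-0.03,0,0],
    [-0.04,0,0],
    [-0.04,0,0],
    [0,0,0]
  ],
  "delta_rot": [
    [0,0,0],
    [0,0,0],
    [0,0,0],
    [0,0,0],
    [0,0,0]
  ]
}}

```text
clock: 3.65
eef_pos: [656.6, 138.2, 142.6]
ee_rot: [-73.4, 89.6, 16.6]
contact_force: [0.4, 0.1, -2.4]
grip_width: 61.0
```

Emit:
{"api": "drive_tool", "payload": {
  "linear": [
    [0,0.021,0.034],
    [0,0.021,0.034],
    [0,0.021,0.034],
    [0,0.021,0.034],
    [0,0.0205,0.034]
  ],
  "delta_rot": [
    [0,0,0],
    [0,0,0],
    [0,0,0],
    [0,0,0],
    [0,0,0]
  ]
}}

```text
clock: 4.28
eef_pos: [548.0, 308.1, 137.1]
ee_rot: [117.6, 89.8, -152.4]
contact_force: [1.6, 0.3, -1.8]
grip_width: 61.0
```

Emit:
{"api": "drive_tool", "payload": {
  "linear": [
    [0,0,0],
    [0,0,0]
  ],
  "delta_rot": [
    [0,0,0],
    [0,0,0]
  ]
}}

```text
clock: 4.53
eef_pos: [549.5, 306.6, 137.5]
ee_rot: [142.0, 89.9, -128.0]
contact_force: [0.3, -0.8, -0.6]
grip_width: 60.6
```

Run:
```python
from h import *
go([551.5,307,130],[0,1,0])
cv2.imwrite("pics/c2.png",np.vstack([get_image("wrist")[120:400,120:520,::-1],cv2.resize(get_image("side")[80:220,200:400,::-1],(400,280))]))
```

```text
tcp [549.5 306.6 137.5] t 4.525 q [-32.  27.  -1.  99.   1.  54.  56.] w 60.6
shift mm [ 7.5 -2.   0.4] dist 8.0
turn [-0.01 -0.09 -0.07]  after-turn shift [ 7.5 -2.   0.4]
```

View pics/c2.png

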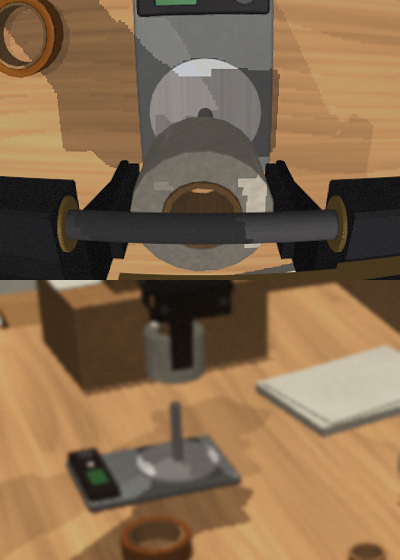

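The roll is held level, with its bore at about (322,333) in the full frame. The platter below is at about (326,230).

Run:
```python
from h import *
c=calibration("wrist");print(onplane(c,(322,333),166,True),onplane(c,(325.5,229),14,True),onplane(c,(325.5,178),14,True))
```

```text
[549.59894187 305.03692739 166.        ] [547.40416201 307.62070808  14.        ] [506.6245632  307.63053557  14.        ]
```

Emit:
{"api": "drive_tool", "payload": {
  "linear": [
    [0.01,-0.002,0.001],
    [0.02,0,0],
    [0.02,0,0],
    [0.02,0,0],
    [0,0,0]
  ],
  "delta_rot": [
    [0,0,0],
    [0,0,0],
    [0,0,0],
    [0,0,0],
    [0,0,0]
  ]
}}

```text
clock: 5.25
eef_pos: [550.8, 307.3, 66.3]
ee_rot: [123.2, 89.8, -146.9]
contact_force: [-0.3, -0.5, -0.9]
grip_width: 60.8
```

Emit:
{"api": "drive_tool", "payload": {
  "linear": [
    [0.015,0,0],
    [0.011,0,0],
    [0.003,0,0],
    [0.002,0,0],
    [0,0,0]
  ],
  "delta_rot": [
    [0,0,0],
    [0,0,0],
    [0,0,0],
    [0,0,0],
    [0,0,0]
  ]
}}

```text
clock: 5.88
eef_pos: [552.0, 308.6, 37.8]
ee_rot: [-49.1, 90.0, 40.9]
contact_force: [0.2, -0.1, -0.7]
grip_width: 60.9
```

Emit:
{"api": "drive_tool", "payload": {
  "linear": [
    [0.002,0,0],
    [0,0,0]
  ],
  "delta_rot": [
    [0,0,0],
    [0,0,0]
  ]
}}

```text
clock: 6.12
eef_pos: [551.8, 308.5, 35.6]
ee_rot: [-32.4, 90.0, 57.6]
contact_force: [-0.0, -0.8, -1.5]
grip_width: 61.3
```

Emit:
{"api": "drive_tool", "payload": {
  "linear": [
    [0.001,0,0],
    [0,0,0]
  ],
  "delta_rot": [
    [0,0,0],
    [0,0,0]
  ]
}}

```text
clock: 6.38
eef_pos: [551.8, 308.5, 34.5]
ee_rot: [78.9, 90.0, 168.9]
contact_force: [-0.2, -0.1, -0.7]
grip_width: 61.2
```

Emit:
{"api": "drive_tool", "payload": {
  "linear": [
    [0.001,0,0],
    [0,0,0]
  ],
  "delta_rot": [
    [0,0,0],
    [0,0,0]
  ]
}}

```text
clock: 6.62
eef_pos: [551.9, 308.6, 33.8]
ee_rot: [-34.6, 90.0, 55.4]
contact_force: [-0.8, -0.0, 1.0]
grip_width: 60.9
```

Emit:
{"api": "drive_tool", "payload": {
  "linear": [
    [0,0,0],
    [0,0,0],
    [0,0,0],
    [0,0,0],
    [0,0,0]
  ],
  "delta_rot": [
    [0,0,0],
    [0,0,0],
    [0,0,0],
    [0,0,0],
    [0,0,0]
  ],
  "gripper": 0
}}

```text
clock: 7.25
eef_pos: [551.9, 308.5, 33.5]
ee_rot: [-18.1, 90.0, 71.9]
contact_force: [0.3, -0.3, 0.4]
grip_width: 86.4
```

Emit:
{"api": "drive_tool", "payload": {
  "linear": [
    [-0.01,0,0],
    [-0.04,0,0],
    [-0.06,0,0],
    [-0.06,0,0],
    [0,0,0]
  ],
  "delta_rot": [
    [0,0,0],
    [0,0,0],
    [0,0,0],
    [0,0,0],
    [0,0,0]
  ]
}}

```text
clock: 7.88
eef_pos: [554.9, 310.4, 210.6]
ee_rot: [-57.2, 89.3, 32.8]
contact_force: [-0.5, -0.2, -1.1]
grip_width: 87.1
```

Emit:
{"api": "drive_tool", "payload": {
  "linear": [
    [0,0.012,-0.055],
    [0,0.012,-0.055],
    [0,0.012,-0.055],
    [0,0.012,-0.055],
    [0,0.012,-0.055]
  ],
  "delta_rot": [
    [0,0,0],
    [0,0,0],
    [0,0,0],
    [0,0,0],
    [0,0,0]
  ]
}}

```text
clock: 8.5
eef_pos: [490.8, 31.7, 203.3]
ee_rot: [91.3, 90.0, -178.7]
contact_force: [0.4, -0.2, 0.4]
grip_width: 87.2
```

Emit:
{"api": "drive_tool", "payload": {
  "linear": [
    [0,0.012,-0.055],
    [0,0.012,-0.055],
    [0,0.01,-0.055],
    [0,0,0],
    [0,0,0]
  ],
  "delta_rot": [
    [0,0,0],
    [0,0,0],
    [0,0,0],
    [0,0,0],
    [0,0,0]
  ]
}}

```text
clock: 9.12
eef_pos: [457.6, -130.8, 203.2]
ee_rot: [34.8, 89.9, 124.8]
contact_force: [0.3, 0.8, 0.7]
grip_width: 87.1
```

Run:
```python
from h import *
c=calibration("wrist");go([458,-137,11],[0,1,0])
cv2.imwrite("pics/w3.png",np.hstack([get_image("wrist")[150:430,120:520,::-1],cv2.resize(get_image("side")[110:250,200:400,::-1],(400,280))]))
for X in((458,-137,36),(458,-137,6),(457,-137,0)):print(X,proj(c,np.array(X,float),True).round())
```

```text
tcp [ 457.6 -130.8  203.2] t 9.125 q [  1.   9.  11. 116.  -2.  55. 103.] w 87.1
shift mm [192.2  -0.5  -6.3] dist 192.0
turn [ 0.01  0.04 -0.03]  after-turn shift [192.2  -0.4  -6.2]
(458, -137, 36) [316. 220.]
(458, -137, 6) [316. 212.]
(457, -137, 0) [316. 210.]
```

View pics/w3.png

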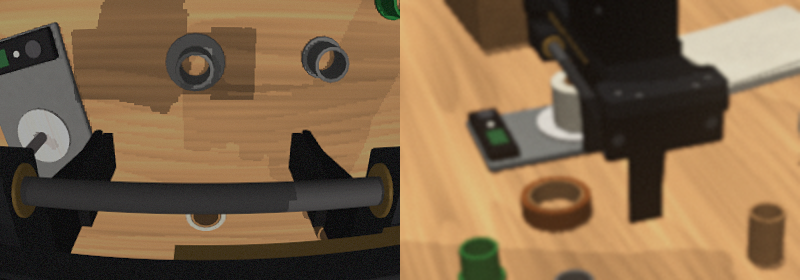

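The wrist view puts the large keeper's bore at (315,217) against a predicted (316,220), so I'll correct x by about −1.5 mm. The side inset shows the large roll seated on its platter.

Emit:
{"api": "drive_tool", "payload": {
  "linear": [
    [0.05,0.001,-0.0065],
    [0.055,0,0],
    [0.055,0,0],
    [0.025,0,0],
    [0.006,0,0]
  ],
  "delta_rot": [
    [0,0,0],
    [0,0,0],
    [0,0,0],
    [0,0,0],
    [0,0,0]
  ]
}}

```text
clock: 9.85
eef_pos: [456.0, -136.3, 10.9]
ee_rot: [69.8, 89.8, 159.9]
contact_force: [1.1, 1.3, 0.1]
grip_width: 87.0
```

Emit:
{"api": "drive_tool", "payload": {
  "linear": [
    [0,0,0],
    [0,0,0],
    [0,0,0],
    [0,0,0],
    [0,0,0]
  ],
  "delta_rot": [
    [0,0,0],
    [0,0,0],
    [0,0,0],
    [0,0,0],
    [0,0,0]
  ],
  "gripper": 1
}}

```text
clock: 10.48
eef_pos: [457.0, -138.0, 12.8]
ee_rot: [-86.6, 90.0, 3.4]
contact_force: [-0.3, 0.7, 0.4]
grip_width: 45.0
```

Emit:
{"api": "drive_tool", "payload": {
  "linear": [
    [0,0,0],
    [0,0,0],
    [0,0,0]
  ],
  "delta_rot": [
    [0,0,0],
    [0,0,0],
    [0,0,0]
  ]
}}

```text
clock: 10.85
eef_pos: [456.8, -138.0, 12.6]
ee_rot: [-16.9, 90.0, 73.1]
contact_force: [-0.4, -1.2, 2.1]
grip_width: 36.0
```

Emit:
{"api": "drive_tool", "payload": {
  "linear": [
    [-0.01,0,0],
    [-0.03,0,0],
    [-0.05,0,0],
    [-0.05,0,0],
    [-0.03,0,0]
  ],
  "delta_rot": [
    [0,0,0],
    [0,0,0],
    [0,0,0],
    [0,0,0],
    [0,0,0]
  ]
}}

```text
clock: 11.48
eef_pos: [457.5, -138.3, 185.5]
ee_rot: [-98.1, 89.8, -8.1]
contact_force: [0.6, -0.0, -0.2]
grip_width: 35.3
```

Emit:
{"api": "drive_tool", "payload": {
  "linear": [
    [0,-0.0105,0.0495],
    [0,-0.0105,0.0495],
    [0,-0.0105,0.0495],
    [0,-0.0105,0.0495],
    [0,-0.0105,0.0495]
  ],
  "delta_rot": [
    [0,0,0],
    [0,0,0],
    [0,0,0],
    [0,0,0],
    [0,0,0]
  ]
}}

```text
clock: 12.1
eef_pos: [509.3, 110.9, 183.1]
ee_rot: [-95.3, 90.0, -5.3]
contact_force: [0.1, -0.7, -0.4]
grip_width: 35.6
```

Emit:
{"api": "drive_tool", "payload": {
  "linear": [
    [0,-0.0105,0.0495],
    [0,-0.0105,0.0495],
    [0,-0.0105,0.0495],
    [0,-0.0105,0.0495],
    [0,0,0]
  ],
  "delta_rot": [
    [0,0,0],
    [0,0,0],
    [0,0,0],
    [0,0,0],
    [0,0,0]
  ]
}}

```text
clock: 12.72
eef_pos: [550.1, 312.9, 182.5]
ee_rot: [9.1, 89.8, 99.5]
contact_force: [-0.5, -0.4, -0.5]
grip_width: 35.5
```

Emit:
{"api": "drive_tool", "payload": {
  "linear": [
    [0,0,0],
    [0,0,0]
  ],
  "delta_rot": [
    [0,0,0],
    [0,0,0]
  ]
}}

```text
clock: 12.98
eef_pos: [551.6, 305.5, 182.7]
ee_rot: [-173.6, 89.9, -83.7]
contact_force: [0.2, -1.0, 0.3]
grip_width: 35.9
```

Run:
```python
from h import *
c=calibration("wrist");p,_,_=pose();go([551.5,307.5,75],[0,1,0])
cv2.imwrite("pics/w4.png",get_image("wrist")[120:400,120:520,::-1])
for X in((551.5,307.5,82),(551.5,307.5,62),(551.5,307.5,14),p+[0,0,23.5]):print(X,proj(c,np.array(X,float),True).round()-[120,120])
```

```text
tcp [551.6 305.5 182.7] t 12.975 q [-33.  25.  -0.  97.   0.  59.  57.] w 35.9
shift mm [1.077e+02 1.000e-01 2.100e+00] dist 108.0
turn [-0.14 -0.06  0.01]  after-turn shift [1.077e+02 1.000e-01 2.000e+00]
(551.5, 307.5, 82) [206. 121.]
(551.5, 307.5, 62) [206. 114.]
(551.5, 307.5, 14) [205.  99.]
[551.56844205 305.4702937  206.22866979] [204. 209.]
```

View pics/w4.png

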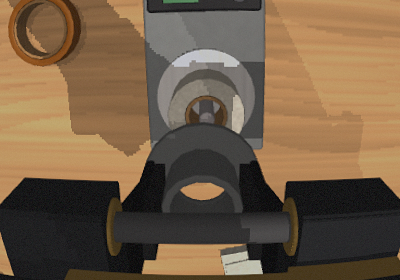

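The spindle tip is at about (206,118) in the crop, against (206,121) predicted. The keeper is centred between the fingers on column 203, so I can lower it.

Emit:
{"api": "drive_tool", "payload": {
  "linear": [
    [0.02,0,0.002],
    [0.025,0,0],
    [0.02,0,0],
    [0.02,0,0],
    [0,0,0]
  ],
  "delta_rot": [
    [0,0,0],
    [0,0,0],
    [0,0,0],
    [0,0,0],
    [0,0,0]
  ]
}}

```text
clock: 13.65
eef_pos: [550.5, 307.7, 96.3]
ee_rot: [126.7, 89.8, -143.4]
contact_force: [-0.2, 0.5, -0.2]
grip_width: 35.3
```

Emit:
{"api": "drive_tool", "payload": {
  "linear": [
    [0.01,0,0],
    [0.005,0,0],
    [0.003,0,0],
    [0.001,0,0],
    [0,0,0]
  ],
  "delta_rot": [
    [0,0,0],
    [0,0,0],
    [0,0,0],
    [0,0,0],
    [0,0,0]
  ]
}}

```text
clock: 14.28
eef_pos: [551.4, 309.6, 78.7]
ee_rot: [-43.6, 90.0, 46.4]
contact_force: [-0.2, -0.9, -0.4]
grip_width: 35.6
```

Emit:
{"api": "drive_tool", "payload": {
  "linear": [
    [0.001,0,0],
    [0,0,0]
  ],
  "delta_rot": [
    [0,0,0],
    [0,0,0]
  ]
}}

```text
clock: 14.52
eef_pos: [551.3, 309.6, 77.6]
ee_rot: [-16.7, 90.0, 73.3]
contact_force: [-0.1, -0.2, -0.6]
grip_width: 35.7
```

Emit:
{"api": "drive_tool", "payload": {
  "linear": [
    [0.0015,0,0],
    [0,0,0]
  ],
  "delta_rot": [
    [0,0,0],
    [0,0,0]
  ]
}}

```text
clock: 14.78
eef_pos: [551.2, 309.5, 75.9]
ee_rot: [99.0, 90.0, -171.0]
contact_force: [-0.6, 0.9, -0.9]
grip_width: 35.8
```

Emit:
{"api": "drive_tool", "payload": {
  "linear": [
    [0.001,0,0],
    [0,0,0]
  ],
  "delta_rot": [
    [0,0,0],
    [0,0,0]
  ]
}}

```text
clock: 15.02
eef_pos: [551.3, 309.5, 75.0]
ee_rot: [86.0, 90.0, 176.0]
contact_force: [0.7, -0.1, 0.0]
grip_width: 35.6
```

Emit:
{"api": "drive_tool", "payload": {
  "linear": [
    [0.0005,0,0],
    [0,0,0]
  ],
  "delta_rot": [
    [0,0,0],
    [0,0,0]
  ]
}}

```text
clock: 15.28
eef_pos: [551.4, 309.5, 74.7]
ee_rot: [-36.0, 90.0, 54.0]
contact_force: [-1.3, 0.1, 0.2]
grip_width: 35.7
```

Emit:
{"api": "drive_tool", "payload": {
  "linear": [
    [0,0,0],
    [0,0,0],
    [0,0,0],
    [0,0,0],
    [0,0,0]
  ],
  "delta_rot": [
    [0,0,0],
    [0,0,0],
    [0,0,0],
    [0,0,0],
    [0,0,0]
  ],
  "gripper": 0
}}

```text
clock: 15.9
eef_pos: [551.3, 309.5, 74.5]
ee_rot: [35.0, 90.0, 125.0]
contact_force: [-0.7, -0.1, -0.4]
grip_width: 77.8
```

Emit:
{"api": "drive_tool", "payload": {
  "linear": [
    [0,0,0],
    [-0.01,0,0],
    [-0.04,0,0],
    [-0.04,0,0],
    [-0.04,0,0]
  ],
  "delta_rot": [
    [0,0,0],
    [0,0,0],
    [0,0,0],
    [0,0,0],
    [0,0,0]
  ]
}}

```text
clock: 16.52
eef_pos: [551.4, 309.5, 206.7]
ee_rot: [-53.1, 89.9, 36.9]
contact_force: [0.2, 0.2, -0.5]
grip_width: 87.0
```

Emit:
{"api": "drive_tool", "payload": {
  "linear": [
    [0,-0.0085,-0.0485],
    [0,-0.0085,-0.0485],
    [0,-0.0085,-0.0485],
    [0,-0.0085,-0.0485],
    [0,-0.0085,-0.0485]
  ],
  "delta_rot": [
    [0,0,0],
    [0,0,0],
    [0,0,0],
    [0,0,0],
    [0,0,0]
  ]
}}

```text
clock: 17.15
eef_pos: [594.1, 65.5, 205.5]
ee_rot: [-70.5, 89.9, 19.5]
contact_force: [0.2, 0.4, -0.1]
grip_width: 87.0
```

Emit:
{"api": "drive_tool", "payload": {
  "linear": [
    [0,-0.0085,-0.0485],
    [0,-0.0085,-0.0485],
    [0,-0.0085,-0.0485],
    [0,-0.0085,-0.0485],
    [0,0,0]
  ],
  "delta_rot": [
    [0,0,0],
    [0,0,0],
    [0,0,0],
    [0,0,0],
    [0,0,0]
  ]
}}

```text
clock: 17.77
eef_pos: [627.5, -133.3, 205.3]
ee_rot: [-163.5, 89.8, -74.0]
contact_force: [-0.5, -0.1, -0.1]
grip_width: 87.0
```

Emit:
{"api": "drive_tool", "payload": {
  "linear": [
    [0,0,0],
    [0,0,0]
  ],
  "delta_rot": [
    [0,0,0],
    [0,0,0]
  ]
}}

```text
clock: 18.02
eef_pos: [628.0, -124.8, 204.8]
ee_rot: [-12.3, 89.9, 77.9]
contact_force: [0.6, 0.0, 0.2]
grip_width: 86.7
```

Run:
```python
from h import *
c=calibration("wrist");go([627,-127,6],[0,1,0])
cv2.imwrite("pics/w5.png",np.hstack([get_image("wrist")[0:280,0:400,::-1],cv2.resize(get_image("side")[110:250,200:400,::-1],(400,280))]))
for X in((627,-127,28),(538,-307,14),(538,-307,62),(452.5,-6.5,36)):print(X,proj(c,np.array(X,float),True).round())
```

```text
tcp [ 628.  -124.8  204.8] t 18.025 q [  2.  24.   8.  95.  -4.  61. 101.] w 86.7
shift mm [198.8   1.   -2.4] dist 199.0
turn [0.16 0.07 0.01]  after-turn shift [198.8   1.   -2.2]
(627, -127, 28) [320. 216.]
(538, -307, 14) [142. 129.]
(538, -307, 62) [118. 130.]
(452.5, -6.5, 36) [454.  34.]
```

View pics/w5.png

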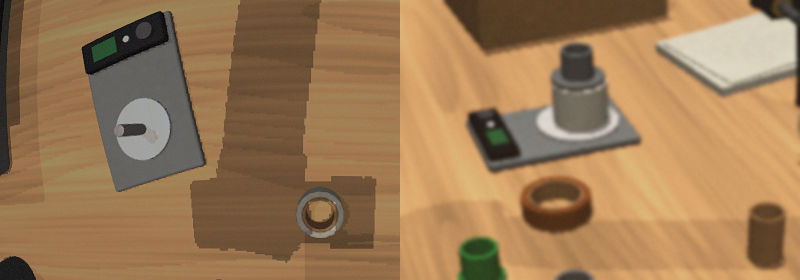

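The large stack is seated. The small roll's bore is at (320,213), about 1–2 mm off the prediction, and the small platter at (142,129) matches.

Emit:
{"api": "drive_tool", "payload": {
  "linear": [
    [0.05,0.0015,-0.002],
    [0.055,0,0],
    [0.055,0,0],
    [0.03,0,0],
    [0.008,0,0]
  ],
  "delta_rot": [
    [0,0,0],
    [0,0,0],
    [0,0,0],
    [0,0,0],
    [0,0,0]
  ]
}}

```text
clock: 18.75
eef_pos: [624.9, -127.7, 4.4]
ee_rot: [75.7, 89.8, 165.7]
contact_force: [-0.1, 0.1, 0.9]
grip_width: 86.9
```

Emit:
{"api": "drive_tool", "payload": {
  "linear": [
    [0,0,0],
    [0,0,0],
    [0,0,0],
    [0,0,0],
    [0,0,0]
  ],
  "delta_rot": [
    [0,0,0],
    [0,0,0],
    [0,0,0],
    [0,0,0],
    [0,0,0]
  ],
  "gripper": 1
}}

```text
clock: 19.38
eef_pos: [626.6, -128.9, 6.9]
ee_rot: [-72.7, 90.0, 17.3]
contact_force: [-1.1, -0.3, 3.2]
grip_width: 45.2
```

Emit:
{"api": "drive_tool", "payload": {
  "linear": [
    [0,0,0],
    [0,0,0],
    [0,0,0]
  ],
  "delta_rot": [
    [0,0,0],
    [0,0,0],
    [0,0,0]
  ]
}}

```text
clock: 19.75
eef_pos: [626.6, -128.9, 6.9]
ee_rot: [-65.5, 90.0, 24.5]
contact_force: [-0.5, 0.6, 6.1]
grip_width: 45.5
```

Emit:
{"api": "drive_tool", "payload": {
  "linear": [
    [-0.01,0,0],
    [-0.03,0,0],
    [-0.04,0,0],
    [-0.03,0,0],
    [0,0,0]
  ],
  "delta_rot": [
    [0,0,0],
    [0,0,0],
    [0,0,0],
    [0,0,0],
    [0,0,0]
  ]
}}

```text
clock: 20.38
eef_pos: [628.1, -129.6, 119.4]
ee_rot: [-99.7, 89.7, -9.8]
contact_force: [0.4, -0.3, -0.7]
grip_width: 45.0
```

Emit:
{"api": "drive_tool", "payload": {
  "linear": [
    [0,0.0175,-0.0355],
    [0,0.018,-0.0355],
    [0,0.0175,-0.0355],
    [0,0.018,-0.0355],
    [0,0.0175,-0.0355]
  ],
  "delta_rot": [
    [0,0,0],
    [0,0,0],
    [0,0,0],
    [0,0,0],
    [0,0,0]
  ]
}}

```text
clock: 21.0
eef_pos: [536.1, -307.2, 114.9]
ee_rot: [66.7, 89.8, 156.7]
contact_force: [-0.1, 0.3, -1.4]
grip_width: 44.9
```

Emit:
{"api": "drive_tool", "payload": {
  "linear": [
    [0,0,0],
    [0,0,0],
    [0,0,0]
  ],
  "delta_rot": [
    [0,0,0],
    [0,0,0],
    [0,0,0]
  ]
}}

```text
clock: 21.38
eef_pos: [538.4, -304.8, 115.8]
ee_rot: [26.5, 89.9, 116.6]
contact_force: [0.4, -0.5, 0.2]
grip_width: 45.3
```

Run:
```python
from h import *
c=calibration("wrist");p,_,_=pose();go([538,-307,21],[0,1,0])
cv2.imwrite("pics/w6.png",get_image("wrist")[120:400,120:520,::-1])
for X in((538,-307,62),(538,-307,14),(506,-307,14),p+[0,0,21]):print(X,proj(c,np.array(X,float),True).round()-[120,120])
```

```text
tcp [ 538.4 -304.8  115.8] t 21.375 q [ 19.  28.   9. 102.  -5.  50. 120.] w 45.3
shift mm [94.8  0.3 -2.4] dist 95.0
turn [ 0.13  0.07 -0.04]  after-turn shift [94.8  0.4 -2.2]
(538, -307, 62) [199. 144.]
(538, -307, 14) [200. 120.]
(506, -307, 14) [200.  78.]
[ 538.35080539 -304.7525844   136.82462721] [204. 206.]
```

View pics/w6.png

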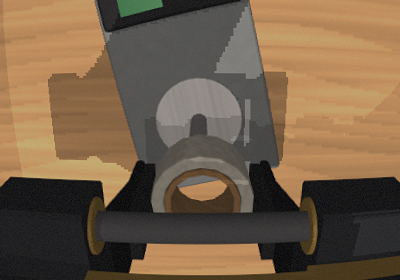

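Run:
```python
from h import *
c=calibration("wrist");p,_,_=pose();z=p[2]+21
print("cam",(-np.array(c["R"]).T@np.array(c["t"])).round())
for n,dx in(("core edge",-17),("core edge back",17),("outer edge",-23),("c",0)):print(n,(proj(c,p+[dx,0,21],True)-[120,120]).round())
im=cv2.imread("pics/w6.png")[130:215];print([im[i,203].tolist() for i in range(0,85,4)])
```

```text
cam [ 456. -306.  277.]
core edge [204. 171.]
core edge back [204. 238.]
outer edge [204. 157.]
c [204. 206.]
[[64, 64, 67], [66, 67, 71], [74, 82, 88], [73, 81, 88], [79, 86, 94], [74, 81, 86], [72, 80, 83], [116, 131, 137], [96, 106, 114], [101, 111, 117], [42, 68, 91], [57, 75, 95], [107, 109, 110], [95, 93, 91], [96, 143, 194], [90, 137, 184], [89, 137, 184], [90, 133, 180], [35, 53, 70], [30, 52, 67], [30, 52, 66], [36, 39, 37]]
```

The core edge is at row 170 and the outer edge at row 158, against predictions of 171 and 157. The roll is centred on the TCP, so I'll lower it.

Emit:
{"api": "drive_tool", "payload": {
  "linear": [
    [0.02,0,-0.002],
    [0.02,0,0],
    [0.02,0,0],
    [0.015,0,0],
    [0,0,0]
  ],
  "delta_rot": [
    [0,0,0],
    [0,0,0],
    [0,0,0],
    [0,0,0],
    [0,0,0]
  ]
}}

```text
clock: 22.05
eef_pos: [536.8, -307.7, 39.6]
ee_rot: [62.5, 89.8, 152.5]
contact_force: [0.0, 0.2, -0.1]
grip_width: 45.2
```

Emit:
{"api": "drive_tool", "payload": {
  "linear": [
    [0.01,0,0],
    [0.004,0,0],
    [0.002,0,0],
    [0.001,0,0],
    [0,0,0]
  ],
  "delta_rot": [
    [0,0,0],
    [0,0,0],
    [0,0,0],
    [0,0,0],
    [0,0,0]
  ]
}}

```text
clock: 22.68
eef_pos: [537.9, -308.6, 24.7]
ee_rot: [-103.1, 90.0, -13.1]
contact_force: [-0.7, -0.9, -0.5]
grip_width: 45.0
```

Emit:
{"api": "drive_tool", "payload": {
  "linear": [
    [0.001,0,0],
    [0,0,0]
  ],
  "delta_rot": [
    [0,0,0],
    [0,0,0]
  ]
}}

```text
clock: 22.92
eef_pos: [537.8, -308.5, 23.5]
ee_rot: [-31.2, 90.0, 58.8]
contact_force: [0.9, -0.1, -0.2]
grip_width: 45.2
```

Emit:
{"api": "drive_tool", "payload": {
  "linear": [
    [0.0015,0,0],
    [0.001,0,0],
    [0,0,0],
    [0,0,0]
  ],
  "delta_rot": [
    [0,0,0],
    [0,0,0],
    [0,0,0],
    [0,0,0]
  ]
}}

```text
clock: 23.42
eef_pos: [537.8, -308.5, 21.0]
ee_rot: [37.4, 90.0, 127.4]
contact_force: [0.4, -0.6, 1.0]
grip_width: 45.2
```

Emit:
{"api": "drive_tool", "payload": {
  "linear": [
    [0,0,0],
    [0,0,0],
    [0,0,0],
    [0,0,0],
    [0,0,0]
  ],
  "delta_rot": [
    [0,0,0],
    [0,0,0],
    [0,0,0],
    [0,0,0],
    [0,0,0]
  ],
  "gripper": 0
}}

```text
clock: 24.05
eef_pos: [537.8, -308.5, 21.0]
ee_rot: [1.4, 90.0, 91.4]
contact_force: [-0.4, -0.4, 0.1]
grip_width: 84.0
```

Emit:
{"api": "drive_tool", "payload": {
  "linear": [
    [0,0,0],
    [-0.02,0,0],
    [-0.054,0,0],
    [-0.055,0,0],
    [-0.055,0,0]
  ],
  "delta_rot": [
    [0,0,0],
    [0,0,0],
    [0,0,0],
    [0,0,0],
    [0,0,0]
  ]
}}

```text
clock: 24.68
eef_pos: [537.8, -308.6, 208.4]
ee_rot: [-113.0, 89.9, -23.0]
contact_force: [1.2, 0.1, 0.1]
grip_width: 86.9
```

Emit:
{"api": "drive_tool", "payload": {
  "linear": [
    [0,0.012,0.043],
    [0,0.012,0.043],
    [0,0.012,0.043],
    [0,0.012,0.043],
    [0,0.012,0.043]
  ],
  "delta_rot": [
    [0,0,0],
    [0,0,0],
    [0,0,0],
    [0,0,0],
    [0,0,0]
  ]
}}

```text
clock: 25.3
eef_pos: [477.5, -92.3, 206.6]
ee_rot: [-93.5, 89.9, -3.5]
contact_force: [0.6, 0.6, 0.6]
grip_width: 87.1
```

Emit:
{"api": "drive_tool", "payload": {
  "linear": [
    [0,0.013,0.043],
    [0,0.012,0.043],
    [0,0,0],
    [0,0,0],
    [0,0,0]
  ],
  "delta_rot": [
    [0,0,0],
    [0,0,0],
    [0,0,0],
    [0,0,0],
    [0,0,0]
  ]
}}

```text
clock: 25.92
eef_pos: [453.2, -8.8, 205.5]
ee_rot: [-107.5, 90.0, -17.7]
contact_force: [0.4, -0.3, -0.8]
grip_width: 87.1
```

Run:
```python
from h import *
c=calibration("wrist");p,_,_=pose();go([452,-6.5,12],[0,1,0])
cv2.imwrite("pics/w7.png",np.hstack([get_image("wrist")[150:430,120:520,::-1],cv2.resize(get_image("side")[310:450,310:510,::-1],(400,280))]))
for X in((452,-6.5,36),(452,-6.5,6)):print(X,proj(c,np.array(X,float),True).round()-[120,150])
```

```text
tcp [453.2  -8.8 205.5] t 25.925 q [ -5.   7.   1. 118.  -0.  55.  86.] w 87.1
shift mm [193.5   1.4   2.4] dist 193.0
turn [-0.14 -0.02  0.05]  after-turn shift [193.5   1.2   2.3]
(452, -6.5, 36) [205.  67.]
(452, -6.5, 6) [205.  60.]
```

View pics/w7.png

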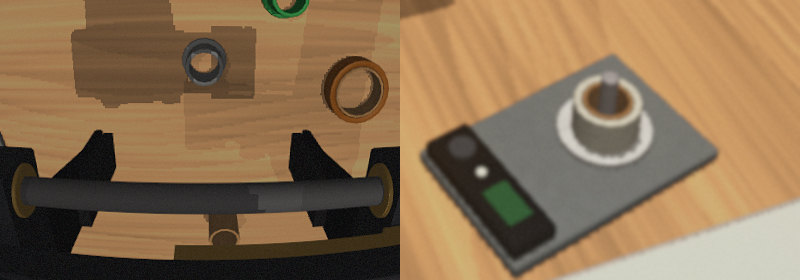

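The small roll is seated and centred. The small keeper's bore is at (204,63) in the crop, within about 2 mm of the prediction, so I'll grasp it.

Emit:
{"api": "drive_tool", "payload": {
  "linear": [
    [0.05,0.002,0.0013],
    [0.055,0,0],
    [0.055,0,0],
    [0.025,0,0],
    [0.008,0,0]
  ],
  "delta_rot": [
    [0,0,0],
    [0,0,0],
    [0,0,0],
    [0,0,0],
    [0,0,0]
  ]
}}

```text
clock: 26.65
eef_pos: [450.0, -6.8, 10.5]
ee_rot: [96.6, 89.8, -173.5]
contact_force: [0.2, 0.2, 0.2]
grip_width: 87.0
```

Emit:
{"api": "drive_tool", "payload": {
  "linear": [
    [0,0,0],
    [0,0,0],
    [0,0,0],
    [0,0,0],
    [0,0,0]
  ],
  "delta_rot": [
    [0,0,0],
    [0,0,0],
    [0,0,0],
    [0,0,0],
    [0,0,0]
  ],
  "gripper": 1
}}

```text
clock: 27.28
eef_pos: [451.0, -6.1, 12.4]
ee_rot: [-79.1, 90.0, 10.9]
contact_force: [0.2, -1.1, 0.3]
grip_width: 44.9
```

Emit:
{"api": "drive_tool", "payload": {
  "linear": [
    [0,0,0],
    [0,0,0],
    [0,0,0]
  ],
  "delta_rot": [
    [0,0,0],
    [0,0,0],
    [0,0,0]
  ]
}}

```text
clock: 27.65
eef_pos: [450.9, -6.1, 12.1]
ee_rot: [-31.1, 90.0, 58.9]
contact_force: [-1.6, -0.4, 3.1]
grip_width: 35.8
```

Emit:
{"api": "drive_tool", "payload": {
  "linear": [
    [-0.01,0,0],
    [-0.03,0,0],
    [-0.05,0,0],
    [-0.04,0,0],
    [-0.02,0,0]
  ],
  "delta_rot": [
    [0,0,0],
    [0,0,0],
    [0,0,0],
    [0,0,0],
    [0,0,0]
  ]
}}

```text
clock: 28.28
eef_pos: [451.7, -6.2, 164.8]
ee_rot: [-83.8, 89.8, 6.2]
contact_force: [0.8, -0.3, -0.9]
grip_width: 35.8
```

Emit:
{"api": "drive_tool", "payload": {
  "linear": [
    [0,-0.0125,-0.043],
    [0,-0.0125,-0.043],
    [0,-0.0125,-0.043],
    [0,-0.0125,-0.043],
    [0,-0.0125,-0.043]
  ],
  "delta_rot": [
    [0,0,0],
    [0,0,0],
    [0,0,0],
    [0,0,0],
    [0,0,0]
  ]
}}

```text
clock: 28.9
eef_pos: [513.4, -222.4, 162.5]
ee_rot: [-50.8, 90.0, 39.2]
contact_force: [0.3, 0.9, -0.8]
grip_width: 35.6
```

Emit:
{"api": "drive_tool", "payload": {
  "linear": [
    [0,-0.0125,-0.043],
    [0,-0.012,-0.043],
    [0,0,0],
    [0,0,0],
    [0,0,0]
  ],
  "delta_rot": [
    [0,0,0],
    [0,0,0],
    [0,0,0],
    [0,0,0],
    [0,0,0]
  ]
}}

```text
clock: 29.52
eef_pos: [537.9, -305.4, 162.1]
ee_rot: [5.7, 89.9, 95.8]
contact_force: [-0.2, 0.2, -1.2]
grip_width: 35.6
```

Run:
```python
from h import *
c=calibration("wrist");p,_,_=pose();go([538,-307.5,54],[0,1,0])
cv2.imwrite("pics/w8.png",get_image("wrist")[120:400,120:520,::-1])
for X in((538,-307.5,62),(538,-307.5,42),p+[0,0,24],p+[-14,0,24],p+[-18,0,24]):print(np.round(X),proj(c,np.array(X,float),True).round()-[120,120])
```

```text
tcp [ 537.9 -305.4  162.1] t 29.525 q [ 19.  25.   9. 100.  -5.  55. 120.] w 35.6
shift mm [ 1.081e+02 -1.000e-01 -2.200e+00] dist 108.0
turn [ 0.12  0.07 -0.01]  after-turn shift [ 1.081e+02 -1.000e-01 -2.100e+00]
[ 538. -308.   62.] [200. 122.]
[ 538. -308.   42.] [200. 114.]
[ 538. -305.  186.] [204. 210.]
[ 524. -305.  186.] [204. 181.]
[ 520. -305.  186.] [204. 172.]
```

View pics/w8.png

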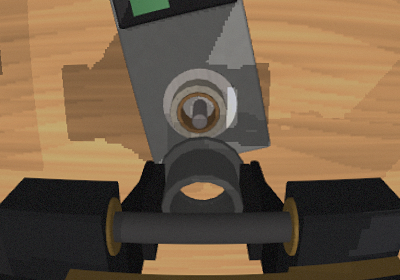

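The spindle tip is at (200,120) in the crop, against (200,122) predicted, and the keeper bore edge is at row 176, against 181. I'll lower with a +1 mm x correction.

Emit:
{"api": "drive_tool", "payload": {
  "linear": [
    [0.02,-0.001,-0.0015],
    [0.025,0,0],
    [0.025,0,0],
    [0.018,0,0],
    [0,0,0]
  ],
  "delta_rot": [
    [0,0,0],
    [0,0,0],
    [0,0,0],
    [0,0,0],
    [0,0,0]
  ]
}}

```text
clock: 30.2
eef_pos: [538.1, -307.6, 72.8]
ee_rot: [58.7, 89.8, 148.7]
contact_force: [0.5, 0.1, -0.3]
grip_width: 36.1
```

Emit:
{"api": "drive_tool", "payload": {
  "linear": [
    [0.01,0,0],
    [0.004,0,0],
    [0.002,0,0],
    [0,0,0],
    [0,0,0]
  ],
  "delta_rot": [
    [0,0,0],
    [0,0,0],
    [0,0,0],
    [0,0,0],
    [0,0,0]
  ]
}}

```text
clock: 30.82
eef_pos: [539.0, -308.8, 58.3]
ee_rot: [-108.5, 90.0, -18.5]
contact_force: [-0.4, 0.2, -0.9]
grip_width: 35.6
```

Touch expected at about 54.1.

Emit:
{"api": "drive_tool", "payload": {
  "linear": [
    [0.002,0,0],
    [0.001,0,0],
    [0,0,0]
  ],
  "delta_rot": [
    [0,0,0],
    [0,0,0],
    [0,0,0]
  ]
}}

```text
clock: 31.2
eef_pos: [538.7, -308.6, 54.8]
ee_rot: [51.7, 90.0, 141.7]
contact_force: [-0.3, -0.2, -0.7]
grip_width: 36.0
```

Emit:
{"api": "drive_tool", "payload": {
  "linear": [
    [0.001,0,0],
    [0,0,0]
  ],
  "delta_rot": [
    [0,0,0],
    [0,0,0]
  ]
}}

```text
clock: 31.45
eef_pos: [538.9, -308.8, 54.2]
ee_rot: [-93.4, 90.0, -3.5]
contact_force: [0.3, -1.3, 1.3]
grip_width: 35.8
```

Emit:
{"api": "drive_tool", "payload": {
  "linear": [
    [0,0,0],
    [0,0,0],
    [0,0,0],
    [0,0,0],
    [0,0,0]
  ],
  "delta_rot": [
    [0,0,0],
    [0,0,0],
    [0,0,0],
    [0,0,0],
    [0,0,0]
  ],
  "gripper": 0
}}

```text
clock: 32.08
eef_pos: [538.8, -308.7, 54.0]
ee_rot: [23.1, 90.0, 113.1]
contact_force: [0.1, 0.1, 0.3]
grip_width: 77.9
```

Emit:
{"api": "drive_tool", "payload": {
  "linear": [
    [0,0,0],
    [-0.02,0,0],
    [-0.05,0,0],
    [-0.05,0,0],
    [-0.05,0,0]
  ],
  "delta_rot": [
    [0,0,0],
    [0,0,0],
    [0,0,0],
    [0,0,0],
    [0,0,0]
  ]
}}

```text
clock: 32.7
eef_pos: [538.8, -308.8, 227.3]
ee_rot: [-113.8, 89.9, -23.8]
contact_force: [0.7, -0.2, -0.0]
grip_width: 86.8
```

Emit:
{"api": "drive_tool", "payload": {
  "linear": [
    [0,0,0.05],
    [0,0,0.05],
    [0,0,0.05],
    [0,0,0.05],
    [0,0,0]
  ],
  "delta_rot": [
    [0,0,0],
    [0,0,0],
    [0,0,0],
    [0,0,0],
    [0,0,0]
  ]
}}

```text
clock: 33.33
eef_pos: [539.3, -103.6, 225.6]
ee_rot: [-45.5, 89.8, 45.0]
contact_force: [-0.2, -1.8, 0.0]
grip_width: 87.1
```

Run:
```python
from h import *
print(pose()[2]["clock"])
s=get_image("side")[:,:,::-1];t=get_image("top")[:,:,::-1]
def cr(i,x,y):return cv2.resize(i[y:y+120,x:x+150],(375,300),interpolation=cv2.INTER_CUBIC)
cv2.imwrite("pics/f.png",np.vstack([np.hstack([cr(s,215,100),cr(s,340,300)]),np.hstack([cr(t,90,170),cr(t,420,170)])]))
c=calibration("side");d=calibration("top")
for X in((551.5,307.5,98),(551.5,307.5,62),(538,-307.5,78),(538,-307.5,42)):
    a=(proj(c,np.array(X))-([215,100] if X[1]>0 else [340,300]))*2.5;b=(proj(d,np.array(X))-([90,170] if X[1]>0 else [420,170]))*2.5
    print(X,a.round(),b.round())
```

```text
33.325
(551.5, 307.5, 98) [180.  85.] [103. 124.]
(551.5, 307.5, 62) [182. 124.] [124. 136.]
(538, -307.5, 78) [190.  98.] [208. 148.]
(538, -307.5, 42) [184. 147.] [187. 159.]
```

View pics/f.png

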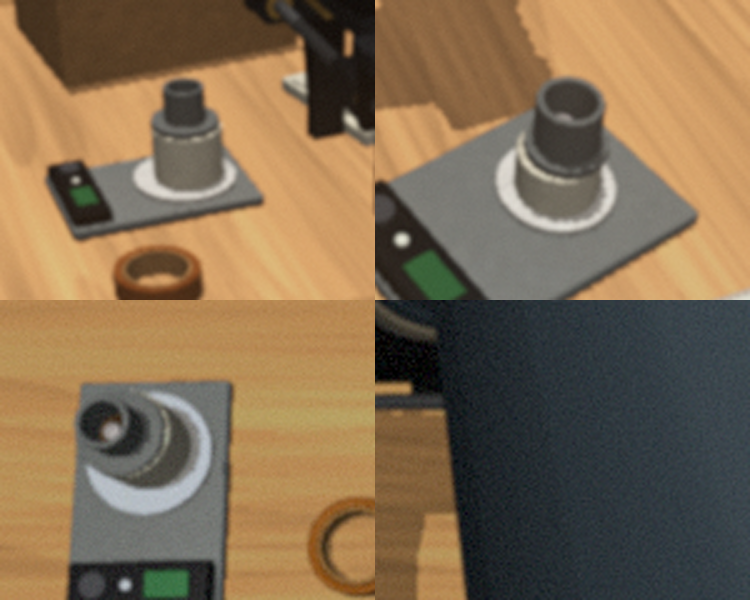

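The side crops show both stacks upright. The hub tops are at (184,87) large and (194,100) small, against predictions of (180,85) and (190,98), so they are within about 2 mm. The gripper is clear, so I'm handing in.

```bash
python3 -c "
from station import r
print(r.job_done())"
```

```text
the job is handed in; nothing more can be done
None
```

Both unwinders are loaded and I handed the job in at about 33 s of the 112 s. The hand-in gives no verdict, so success isn't confirmed beyond my own checks.

- **Placing:** Each roll and then its keeper was gripped, lowered over its spindle in small steps, and released at the expected contact height. That was within about 1 mm by the arm's readings. The wrist force stayed at a few newtons whenever I read it.
- **Last checks:** The final side view shows both stacks upright, with the keepers flange down on the rolls. Hub tops were within about 2 mm of prediction. The small keeper looks about 3 mm off-centre from its roll, against the 12 mm allowed.
- **Not confirmed:** The arm blocked the top view of the small unwinder, so that stack was checked at the end only from the side. The tape roll looked unmoved. The core and the green keeper were never approached at low height, but I didn't measure them again at the end.

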